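# Set an aluminium blank to its bend line on the bending block

### The job

Using only pushes of the fingertips, slide the aluminium plate on the dark bending block until its long side lies flat along the blue guide rail and its red bend line is right over the block's right-hand edge, so that the part beyond the line overhangs. Do not pick the plate up, leave it lying flat on the block, and leave the other things on the table where they are.

Things in the scene. Friction and masses are not known exactly. Their poses are not given: they have to be found in the camera images.
- bend_block: dark steel block fixed to the table, 250 (x) x 170 (y) x 25 mm tall, flat top. Origin: centre of its underside. Its +x end (to the robot's right) is the bending edge, straight along y. A fixed blue guide rail, 14 mm above the top, runs along x on its +y side (far from the robot), from x = -125 to +85 mm, inner face at y = +55 mm.
- bend_edge (a point): point on the bending edge, at the block's top surface: block x = +125 mm, y = +7 mm, z = +25 mm. Axes as the block.
- blank: loose aluminium plate on the block, 150 (x) x 96 (y) x 8 mm thick, 0.3 kg; slides with friction, stops when not pushed. Origin: underside centre. Red line 5 mm wide across its top at x = +30 mm, 45 mm from its +x end, which points roughly to the bending edge. Starts 11-25 mm off the rail, skewed up to 0.1 rad, line 30-80 mm short of the edge. Against the rail its centre is at block y = +7 mm.
- bend_line (a point): middle of the red line, projected to the plate's underside: plate x = +30 mm, y = 0, z = 0. Axes as the plate.
- loose_coupon: small brown flat-bar offcut lying flat, 40x30x10 mm; a loose bystander to the left of the block, not needed. Origin: centre of its underside.
- loose_block: brown-black steel block with a hole, 50x62x36 mm; a loose bystander to the left of the block, not needed. Origin: centre of its underside.
- loose_clip: short piece of angle iron, 40x55x40 mm; a loose bystander to the left of the block, not needed. Origin: centre of its underside.
- loose_bar: grey round bar end standing upright, 22 mm across, 30 mm tall; a loose bystander to the left of the block, not needed. Origin: centre of its underside.

How it is judged:
By the outcome, as a careful person would: the job done as asked, in the order asked, and still so for the second after the job is handed in, with the robot touching nothing.
It also fails if it takes over 61 s, if anything falls off the work surface, if the arm or the gripper's body presses on something with over 40 N, if the wrist force passes 120 N, or if a joint passes its speed limit or range.

### The arm

A 6-joint arm with a two-finger parallel gripper is mounted at the origin on the work surface; the furniture and walls round the work are solid. World frame = base frame: x ahead of the robot, y to its left, z up, the work surface at z = 0. Lengths are in m, angles in rad, forces in N, time in s.
With the tool pointing down it reaches from about 0.275 to 0.775 m from the base axis. Payload 14.6 kg.
Tool frame: the origin (TCP) lies at the very end of the fingers, on their centre line; the grasp point (between the pads) lies 19 mm behind it; z points along the fingers, y is the line along which they close (so a half turn about z gives the same grasp; the last joint's range is limited). The gripper opens to 85 mm and grips with 20 to 120 N. Pads are 22 mm wide; open, the fingers measure 114 mm over their backs; the gripper's body (76 mm by 85 mm) begins 54 mm behind the grasp point. The pads swing forward as they close: fully open they stand 13 mm farther back than shut.
Start: joints at [1.062, 0.263, -0.048, 1.259, 0, 1.415], TCP at [0.182, 0.492, 0.197] pointing down, gripper open.
Joint ranges: [-2.65, 2.65], [-0.89, 1.7], [-1.18, 1.37], [-2.13, 2.11], [-1.35, 1.29], [-3.14, 3.14]. Speed limits (rad/s): [1.89, 1.89, 2.57, 2.79, 3.14, 3.14].

### API

Orientations are given as a 3x3 rotation matrix whose columns are the frame's x, y, z axes.
In Python, from plant import bot gives the robot as it stands. The module is installed in compiled form; this text tells all that it offers.
- The arm moves only by the shell command python3 -m creep 'ROWS'. ROWS is JSON, a list of rows, each a list of 7 numbers: the opening, from 0 (shut) to 1 (fully open), then the shift along the tool's x, y, z in cm, then the turn, a rotation vector about the tool's x, y, z in rad. In form: [[fingers, dx, dy, dz, wx, wy, wz], ...]. A call has 1 to 20 rows; each row shifts and turns the commanded pose from where the row before left it, along the tool's axes as they then stand; what a row does not reach is not made up. A row lasts 1/12 s, in which the tool goes at most 41.7 mm and 7.16 degrees, less where a joint would pass 70% of its speed; a pose out of reach is approached as far as the arm can. A call is refused whole if a number of a shift passes 4.17 or a number of a turn 0.125, either way. A call with a gripper value outside its range is refused whole. The fingers move at their own pace and stop on an object; the grip force is fixed at half the most. Time passes only in rows, so rows that do not move let the fingers close. It gives the time, the measured TCP pose, the force, the opening and the grip force at its end, in the units of the state.
- bot.state(): the state, without advancing time (a new reading comes with each control period).
- bot.snapshot(name): name is "side" or "top"; returns the picture (480x640x3 uint8, red, green, blue); there is no depth.
- bot.camera_info(name): a dict with "fx", "fy", "cx", "cy" (pixels), "dist_coeffs" ([k1, k2, p1, p2, k3] as OpenCV has them; the pictures are not rectified), "origin" and "orientation" of the camera in the world. Camera axes: x right, y down, z forward; pixel columns grow to the right and rows downward; lengths in m; the calibration is good to about 2 mm. A picture is of the moment at which its call begins. camera_info takes no time and is no camera call.
- bot.close_job(): hands the job in; it is judged then, once.
The state is a dict: "t": time; "joint_pos": joint angles; "qd": joint speeds; "joint_efforts": joint torques, N m; "ee_pos": TCP position; "orientation": TCP orientation; "ft_force": force on the tool from outside, world axes, zero at the start; "ft_torque": the same for the moment, N m; "gripper_width": finger opening in m; "finger_force": force on a finger pad.
Only numpy, scipy, OpenCV 4.12 (cv2) and the standard library are available. Lean on these libraries where they do the work, as an engineer would, in place of code of your own. Each camera call takes 0.05 s, during which the arm holds its last target. There are 200 camera calls.

## Working session

There is one attempt and no reset: what is moved stays moved. The work goes in short steps, Python scripts to look and compute and a shell command to move; the robot and the scene stay as the last step left them, time stands still between calls to the robot, and variables do not carry over. Pictures are saved under pics/ and viewed, at most 10 in all, crops included, and the job is handed in when it is done.

```bash
mkdir -p pics
python3 - <<'E'
from plant import bot
import cv2, numpy as np
s=bot.state(); print(s['t'],s['ee_pos'],np.round(s['orientation'],3),s['gripper_width'])
for n in("top","side"):
    c=bot.camera_info(n); print(n,{k:np.round(v,4).tolist() for k,v in c.items() if not isinstance(v,str)})
    cv2.imwrite(f"pics/{n}0.png",bot.snapshot(n)[:,:,::-1])
E
```

```text
0.0 [0.18173117 0.49218452 0.19637682] [[-0.938  0.346 -0.001]
 [ 0.346  0.938 -0.001]
 [ 0.    -0.001 -1.   ]] 0.08566115680436862
top {'fx': 471.0337, 'fy': 471.0337, 'cx': 312.6938, 'cy': 248.0782, 'dist_coeffs': [-0.0159, 0.0, 0.0, 0.0, 0.0], 'origin': [0.2974, -0.0145, 1.0893], 'orientation': [[0.0242, -0.9872, 0.1574], [-0.9994, -0.0278, -0.0207], [0.0248, -0.1568, -0.9873]]}
side {'fx': 530.9928, 'fy': 530.9928, 'cx': 331.0484, 'cy': 243.7743, 'dist_coeffs': [-0.0544, 0.0, 0.0, 0.0, 0.0], 'origin': [0.0917, -1.1259, 0.6148], 'orientation': [[0.9526, -0.1515, 0.2639], [-0.3038, -0.4228, 0.8538], [-0.0178, -0.8935, -0.4487]]}
```

View pics/top0.png

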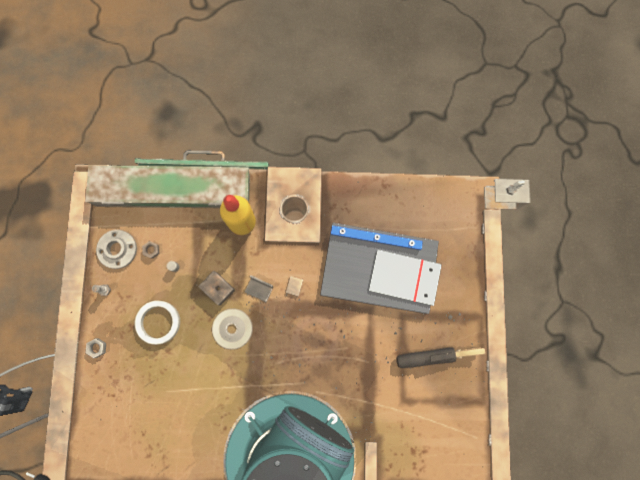

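View pics/side0.png

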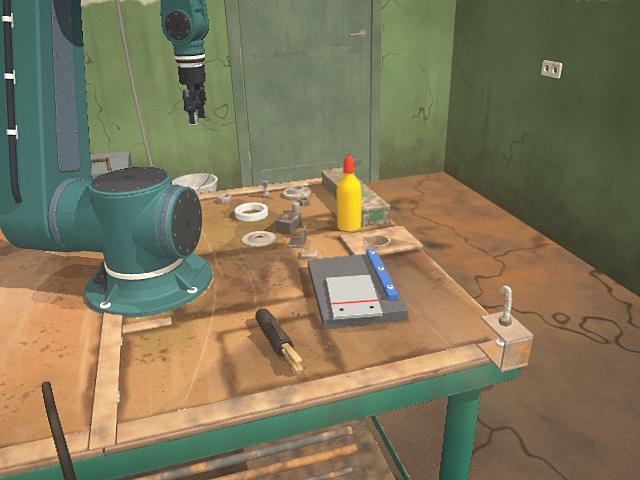

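The top view shows the block at px (322-438, 235-312). The blue rail runs (332,230)-(422,243) and the plate covers (370-440, 250-305), with its red line near (418,280). The side view agrees, and the bystanders sit to the left.

```bash
cat > h.py <<'E'
from plant import bot
import cv2, numpy as np
def rays(n,px,z):
    c=bot.camera_info(n); K=np.array([[c['fx'],0,c['cx']],[0,c['fy'],c['cy']],[0,0,1]])
    u=cv2.undistortPoints(np.float64(px).reshape(-1,1,2),K,np.float64(c['dist_coeffs'])).reshape(-1,2)
    d=np.c_[u,np.ones(len(u))]@np.array(c['orientation']).T; o=np.array(c['origin'])
    return (o+d*((z-o[2])/d[:,2])[:,None])[:,:2]
def big(m):
    cs,_=cv2.findContours(m.astype(np.uint8),cv2.RETR_EXTERNAL,cv2.CHAIN_APPROX_NONE)
    return max(cs,key=cv2.contourArea)[:,0]
def rect(p):
    (c,s,a)=cv2.minAreaRect((p*1000).astype(np.float32)); return np.round(c,1),np.round(s,1),round(a,2)
def look(n,win,save=None):
    im=bot.snapshot(n); 
    if save: x,y,w,h=win; cv2.imwrite(save,cv2.resize(im[y:y+h,x:x+w,::-1],None,fx=4,fy=4,interpolation=cv2.INTER_CUBIC))
    x,y,w,h=win; k=np.zeros(im.shape[:2],bool); k[y:y+h,x:x+w]=1
    hsv=cv2.cvtColor(im,cv2.COLOR_RGB2HSV); H,S,V=[hsv[:,:,i].astype(int) for i in range(3)]
    blue=k&(H>95)&(H<125)&(S>120)&(V>80); red=k&((H<8)|(H>172))&(S>110)&(V>120)
    plate=k&(S<40)&(V>150); dark=k&(S<70)&(V<135)
    plate=cv2.morphologyEx((plate|red).astype(np.uint8),cv2.MORPH_OPEN,np.ones((3,3)))
    plate=cv2.morphologyEx(plate,cv2.MORPH_CLOSE,np.ones((9,9)))
    r={}
    for nm,m,z in(("blue",blue,.039),("red",red,.033),("plate",plate,.033),("dark",dark,.025)):
        if np.sum(m)<8: print(nm,'none'); continue
        p=rays(n,big(m),z); r[nm]=p; print(n,nm,*rect(p))
    return r
W={"top":(310,215,145,110),"side":(300,240,120,95)}
E
python3 - <<'E'
from h import *
for n in W: look(n,W[n],f"pics/c_{n}.png")
E
```

```text
top blue [ 493.7 -180.5] [207.9  19.4] 81.71
top red [ 398.7 -276.4] [ 4.4 95.4] 78.13
top plate [ 406.1 -247. ] [149.7  97.8] 78.47
top dark [ 435.2 -169.1] [212.2 111.9] 78.98
side blue [ 490.8 -205.7] [204.5  21.9] 80.14
side red [ 399.9 -280.6] [ 5.8 94.9] 78.4
side plate [ 404.3 -255.8] [160.3  96.5] 78.13
side dark [ 423.2 -206. ] [295.1 172.4] 81.57
```

View pics/c_top.png

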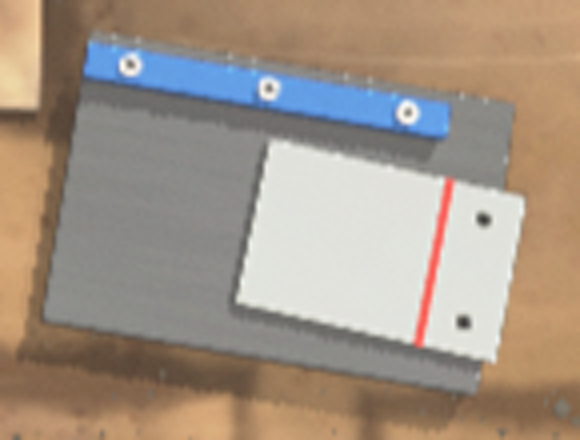

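View pics/c_side.png

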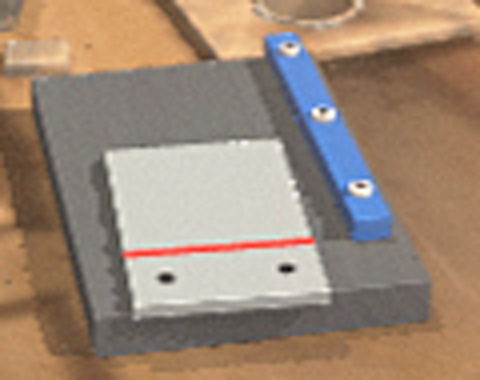

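```bash
cat >> h.py <<'E'
def fit(p): 
    v=cv2.fitLine(np.float32(p*1000),cv2.DIST_HUBER,0,.01,.01).ravel(); return v[2:],v[:2]
def masks(im):
    hsv=cv2.cvtColor(im,cv2.COLOR_RGB2HSV); return [hsv[:,:,i].astype(int) for i in range(3)]
E
python3 - <<'E'
from h import *
im=bot.snapshot("top"); H,S,V=masks(im)
blue=(H>95)&(H<125)&(S>120)
cols=range(336,418)
q=np.array([[c,np.where(blue[215:260,c])[0].max()+215+.5] for c in cols])
p,v=fit(rays("top",q,.025)); print("rail inner",p,v,np.degrees(np.arctan2(v[1],v[0])))
q2=np.array([[c,np.where(blue[215:260,c])[0].min()+215-.5] for c in cols])
po,vo=fit(rays("top",q2,.039)); print("rail outer",po,vo)
for r in (245,252,258,308,310): print(r,S[r,424:446])
e=[]
for r in [*range(243,262),307,308,309,310]:
    row=S[r,424:446] if r<300 else S[r,424:442]
    i=np.where(row<75)[0].max()   # last dark
    f=(75-row[i])/(row[i+1]-row[i]) if i+1<len(row) else 0
    e.append([424+i+f,r])
w=rays("top",e,.025); print(np.round(w*1000,1).tolist())
pe,ve=fit(w); print("edge",pe,ve,np.degrees(np.arctan2(ve[1],ve[0])))
# block axes from rail
ex=v*np.sign(-v[1]); ey=np.array([-ex[1],ex[0]])
d=(w*1000-p)@ex; print("edge along ex",np.round(d,1))
# plate
hm=look("top",W["top"])
for k in("plate","red"):
    c=np.array(rect(hm[k])[0]); print(k,(c-p)@ex,"perp",(c-p)@ey)
# side: block bottom-right edge
E
```

```text
rail inner [ 486.23126 -183.9443 ] [0.14444731 0.9895125 ] 81.69472
rail outer [ 505.58243 -165.71252] [0.14154336 0.98993206]
245 [ 11  11   9   9   9   7   9  11   7   9   8   7   6  11  89 109 108 105
 107 106 108 103]
252 [ 11   9   9   7  11   7   7   9  11   8   9   6   9  81 108 108 110 112
 112 113 111 112]
258 [  8   8  11  11  11   9   9  10   9   9   6   8  70 111 112 111 111 112
 110 113 111 112]
308 [ 10   9  10   9   8   5  95 115 112 113 112 114 112 113 113 111 113 113
 116 113 112 110]
310 [  9   9   7   7   7  33 104 112 111 110 112 109 113 113 114 111 111 112
 111 115 115 113]
[[487.1, -326.5], [484.8, -325.9], [482.4, -325.5], [480.1, -325.2], [477.7, -325.0], [475.4, -324.8], [473.0, -324.5], [470.7, -324.0], [468.3, -323.5], [466.0, -323.1], [463.6, -322.9], [461.3, -322.9], [459.0, -322.9], [456.7, -322.3], [454.3, -321.9], [452.0, -321.0], [449.6, -320.5], [447.3, -320.4], [445.0, -320.1], [339.7, -304.6], [337.4, -304.7], [335.2, -304.6], [332.9, -304.2]]
edge [ 424.41745 -317.2611 ] [ 0.98969615 -0.14318366] -8.232112
edge along ex [141.  140.7 140.6 140.7 140.8 140.9 140.9 140.8 140.7 140.6 140.8 141.1
 141.4 141.2 141.1 140.6 140.4 140.7 140.7 140.5 141.  141.2 141.1]
top blue [ 493.7 -180.5] [207.9  19.4] 81.76
top red [ 398.6 -276.5] [ 4.4 95.4] 78.56
top plate [ 406.1 -247. ] [149.7  97.8] 78.47
top dark [ 435.1 -170.3] [214.5 111.9] 79.05
plate 73.96914359527455 perp -70.18266027362958
red 104.2431172763072 perp -73.34280835034266
```

```bash
python3 -m creep '[[0,0,0,0,0,0,-0.105],[0,0,0,0,0,0,-0.105],[0,-2.28,-3.33,0,0,0,0],[0,-2.28,-3.33,0,0,0,0],[0,-2.28,-3.33,0,0,0,0],[0,-2.28,-3.33,0,0,0,0],[0,-2.28,-3.33,0,0,0,0],[0,-2.28,-3.33,0,0,0,0],[0,-2.28,-3.33,0,0,0,0],[0,-2.28,-3.33,0,0,0,0],[0,-2.28,-3.33,0,0,0,0],[0,-2.28,-3.33,0,0,0,0],[0,-0.34,-4.1,0,0,0,0],[0,-0.34,-4.1,0,0,0,0],[0,-0.34,-4.1,0,0,0,0],[0,-0.34,-4.1,0,0,0,0],[0,-0.34,-4.1,0,0,0,0],[0,-0.34,-4.1,0,0,0,0],[0,-0.34,-4.1,0,0,0,0],[0,-0.34,-4.1,0,0,0,0]]'
cat >> h.py <<'E'
P=np.array([486.23,-183.94]); EX=np.array([-.1437,-.9896]); EY=np.array([.9896,-.1437])
def blk(w): d=np.asarray(w)-P; return np.array([d@EX+15.6,d@EY+55])
def tgt(X,Y,z): # shift in tool axes (cm) to block X,Y mm and world z mm
    s=bot.state(); e=np.array(s['ee_pos'])*1000; R=np.array(s['orientation'])
    w=np.r_[P+EX*(X-15.6)+EY*(Y-55),z]; print('t',s['t'],'blk',np.round(blk(e[:2]),1),'z',round(e[2],1),'shift cm',np.round(R.T@(w-e)/10,2),'rotvec',np.round(cv2.Rodrigues(R.T@np.c_[np.r_[-EY,0],np.r_[-EX,0],[0,0,-1]])[0].ravel(),3),'F',np.round(s['ft_force'],1),'w',s['gripper_width'])
def plate():
    r=look("top",W["top"])
    for k in("plate","red"):
        if k in r: print(k,np.round(blk(rect(r[k])[0]),1))
E
python3 -c "
from h import *
tgt(52,-88,30)"
```

```text
t: 1.97
ee_pos: [0.34, -0.1911, 0.1971]
orientation: [[-0.99, 0.144, 0.001], [0.144, 0.99, -0.0], [-0.001, -0.0, -1.0]]
ft_force: [1.6, 0.7, 0.6]
gripper_width: 0.0002
finger_force: 0.0
t 1.9667 blk [ 43.7 -88.6] z 197.1 shift cm [-0.05 -0.83 16.71] rotvec [-0.     0.001  0.   ] F [1.6 0.7 0.6] w 0.00016573776270268305
```

```bash
python3 -m creep '[[0,0,-0.8,4,0,0,0],[0,0,0,4,0,0,0],[0,0,0,4,0,0,0],[0,0,0,3,0,0,0],[0,0,0,1.2,0,0,0],[0,0,0,0.5,0,0,0],[0,0,0,0,0,0,0],[0,0,0,0,0,0,0]]' ; python3 -m creep '[[0,-0.3,0,0,0,0,0],[0,-0.3,0,0,0,0,0],[0,-0.3,0,0,0,0,0],[0,-0.2,0,0,0,0,0],[0,-0.2,0,0,0,0,0],[0,-0.2,0,0,0,0,0],[0,-0.2,0,0,0,0,0],[0,-0.2,0,0,0,0,0],[0,-0.2,0,0,0,0,0],[0,-0.2,0,0,0,0,0],[0,-0.2,0,0,0,0,0]]'; python3 -c "
from h import *
tgt(52,-52,30)"
```

```text
t: 2.63
ee_pos: [0.3401, -0.1972, 0.0306]
orientation: [[-0.99, 0.143, 0.001], [0.143, 0.99, -0.001], [-0.001, -0.0, -1.0]]
ft_force: [-0.8, 0.3, 0.7]
gripper_width: 0.0001
finger_force: 0.0
t: 3.55
ee_pos: [0.3646, -0.2006, 0.0299]
orientation: [[-0.99, 0.143, -0.0], [0.143, 0.99, -0.0], [-0.0, -0.0, -1.0]]
ft_force: [0.7, 0.1, -1.0]
gripper_width: -0.0002
finger_force: 0.0
t 3.55 blk [ 49.5 -63. ] z 29.9 shift cm [-1.1  -0.25 -0.01] rotvec [-0.  0.  0.] F [ 0.7  0.1 -1. ] w -0.00023741405761441633
```

```bash
python3 -m creep '[[0,-0.2,0,0,0,0,0],[0,-0.2,0,0,0,0,0],[0,-0.2,0,0,0,0,0],[0,-0.2,0,0,0,0,0],[0,0,0,0,0,0,0],[0,0,0,0,0,0,0]]'; python3 -c "
from h import *
tgt(52,-52,30)
plate()
cv2.imwrite('pics/s1.png',bot.snapshot('side')[220:360,280:440,::-1].repeat(4,0).repeat(4,1))"
```

```text
t: 4.05
ee_pos: [0.3724, -0.2016, 0.0298]
orientation: [[-0.99, 0.143, -0.0], [0.143, 0.99, 0.0], [0.0, 0.0, -1.0]]
ft_force: [-0.4, -0.1, 0.6]
gripper_width: -0.0
finger_force: 0.0
t 4.05 blk [ 49.5 -55.1] z 29.8 shift cm [-0.31 -0.25 -0.02] rotvec [ 0. -0.  0.] F [-0.4 -0.1  0.6] w -4.2213797132347716e-05
top blue [ 496.4 -161.4] [169.3  19.6] 81.67
red none
top plate [ 432.8 -194.9] [36.2 66.7] 78.22
top dark [ 468.  -149.2] [166.1 345.3] 48.15
plate [34.1  3.7]
```

View pics/s1.png

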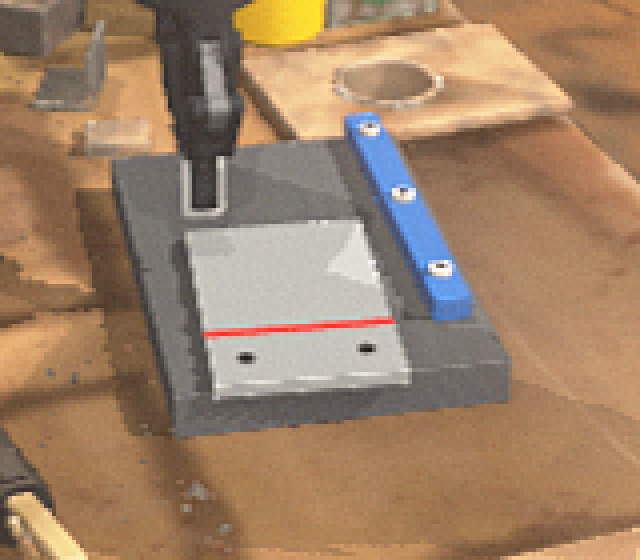

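The fingertip shows at side px (331,273), beyond the plate's left end, and the plate hasn't moved. I'll check the calibration against the reported TCP.

Run:
```python
from h import *
s=bot.state(); e=np.array(s['ee_pos'])
for n in("side","top"):
    c=bot.camera_info(n); R=np.array(c['orientation']); K=np.array([[c['fx'],0,c['cx']],[0,c['fy'],c['cy']],[0,0,1]])
    C=np.array([[.0,0,0],[*(P/1000),.025],e,e+[0,0,.05],e+[0,0,.1]])
    q=cv2.projectPoints(C,cv2.Rodrigues(R.T)[0],-R.T@np.array(c['origin']),K,np.float64(c['dist_coeffs']))[0].reshape(-1,2); print(n,np.round(q).tolist())
print(rays("side",[[331,273]],.03),rays("side",[[331,273]],.1))
cv2.imwrite('pics/t1.png',bot.snapshot('top')[180:480,220:480,::-1].repeat(2,0).repeat(2,1))
```

```text
side [[149.0, 282.0], [376.0, 275.0], [330.0, 286.0], [329.0, 265.0], [329.0, 244.0]]
top [[290.0, 460.0], [377.0, 242.0], [385.0, 291.0], [389.0, 290.0], [393.0, 288.0]]
[[ 0.39171225 -0.15056854]] [[ 0.35579505 -0.26732845]]
```

View pics/t1.png

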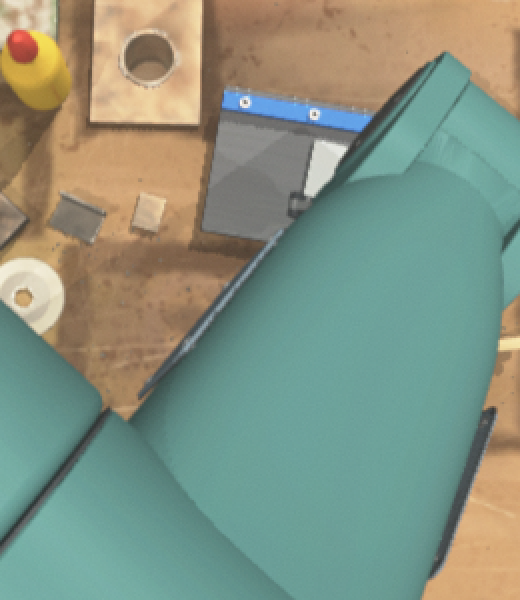

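The plate's left end is at top px (375,250-278). The finger shows at top px (370,282), but the reported TCP projects to (385,291). I'll triangulate to see which is right.

Run:
```python
from h import *
def proj(n,X):
    c=bot.camera_info(n); R=np.array(c['orientation']); K=np.array([[c['fx'],0,c['cx']],[0,c['fy'],c['cy']],[0,0,1]])
    return np.round(cv2.projectPoints(np.float64(X),cv2.Rodrigues(R.T)[0],-R.T@np.array(c['origin']),K,np.float64(c['dist_coeffs']))[0].reshape(-1,2)).tolist()
print("start tip side",proj("side",[[.1817,.4922,.1964]]),proj("top",[[.1817,.4922,.1964]]))
for z in(.02,.03,.04,.05,.06,.08): print(z,rays("side",[[331,273]],z),rays("top",[[370,282]],z))
a=cv2.imread("pics/side0.png")[60:140,150:230]; b=bot.snapshot("side")[200:300,280:400,::-1]
cv2.imwrite("pics/ab.png",np.hstack([cv2.resize(a,(400,400)),cv2.resize(b,(400,333),interpolation=cv2.INTER_CUBIC)[:333].repeat(1,0) if 0 else cv2.copyMakeBorder(cv2.resize(b,(400,333),interpolation=cv2.INTER_CUBIC),0,67,0,0,0)]))
```

```text
start tip side [[199.0, 136.0]] [[21.0, 380.0]]
0.02 [[ 0.39684328 -0.13388856]] [[ 0.39322473 -0.16949578]]
0.03 [[ 0.39171225 -0.15056854]] [[ 0.39232818 -0.16804643]]
0.04 [[ 0.38658122 -0.16724853]] [[ 0.39143162 -0.16659707]]
0.05 [[ 0.38145019 -0.18392852]] [[ 0.39053506 -0.16514772]]
0.06 [[ 0.37631917 -0.2006085 ]] [[ 0.38963851 -0.16369836]]
0.08 [[ 0.36605711 -0.23396848]] [[ 0.38784539 -0.16079966]]
```

View pics/ab.png

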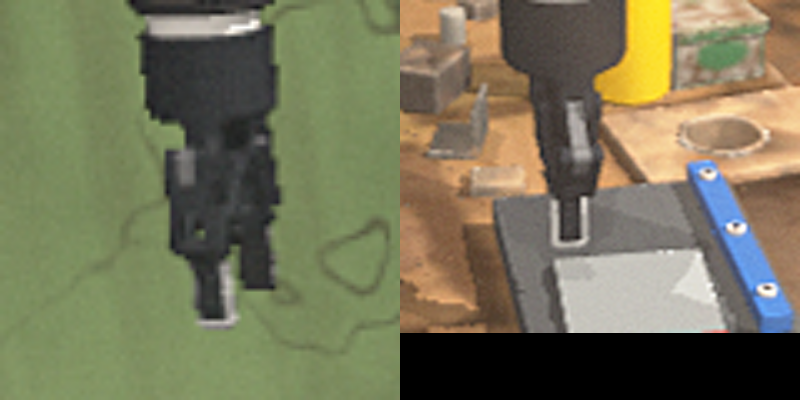

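The plate hasn't moved and no force was felt. In the side view the tip is about 13 px (roughly 30 mm) above the projected TCP, so the fingers seem to have passed over the plate. I'll probe gently for the tip height on bare block top, left of the plate.

```bash
python3 -m creep '[[0,0,0,-2,0,0,0],[0,0,0,-1,0,0,0],[0,-0.5,3.65,0,0,0,0],[0,-0.5,3.65,0,0,0,0],[0,-0.5,3.65,0,0,0,0],[0,0,0,2,0,0,0],[0,0,0,0.7,0,0,0],[0,0,0,0,0,0,0],[0,0,0,0,0,0,0]]'; python3 -c "
from h import *
tgt(-60,-40,30)
s=bot.snapshot('side'); a=cv2.imread('pics/side0.png')[:,:,::-1]
d=np.abs(s.astype(int)-a).max(2)>40
d=cv2.morphologyEx(d.astype(np.uint8),cv2.MORPH_OPEN,np.ones((3,3)))
for r in range(215,290,3):
  x=np.where(d[r,280:380])[0]; print(r,(x.min()+280,x.max()+280) if len(x) else '',end=' ')
cv2.imwrite('pics/p2.png',cv2.resize(s[190:310,270:430,::-1],None,fx=5,fy=5,interpolation=cv2.INTER_CUBIC))
"
```

```text
t: 5.0
ee_pos: [0.4025, -0.096, 0.0329]
orientation: [[-0.99, 0.144, -0.001], [0.144, 0.99, 0.0], [0.001, 0.0, -1.0]]
ft_force: [-0.4, 0.3, -0.2]
gripper_width: 0.0003
finger_force: 0.0
t 5.0 blk [-59.4 -40.5] z 32.9 shift cm [-0.05  0.06  0.29] rotvec [ 0.    -0.001 -0.001] F [-0.4  0.3 -0.2] w 0.0002813008301184039
215 (np.int64(320), np.int64(333)) 218 (np.int64(320), np.int64(334)) 221 (np.int64(321), np.int64(334)) 224 (np.int64(322), np.int64(329)) 227 (np.int64(322), np.int64(326)) 230 (np.int64(324), np.int64(330)) 233 (np.int64(324), np.int64(336)) 236 (np.int64(324), np.int64(334)) 239 (np.int64(324), np.int64(334)) 242 (np.int64(324), np.int64(334)) 245 (np.int64(324), np.int64(334)) 248 (np.int64(326), np.int64(332)) 251  254  257  260 (np.int64(309), np.int64(311)) 263 (np.int64(280), np.int64(285)) 266 (np.int64(280), np.int64(287)) 269 (np.int64(280), np.int64(292)) 272 (np.int64(280), np.int64(286)) 275 (np.int64(280), np.int64(285)) 278  281  284  287
```

View pics/p2.png

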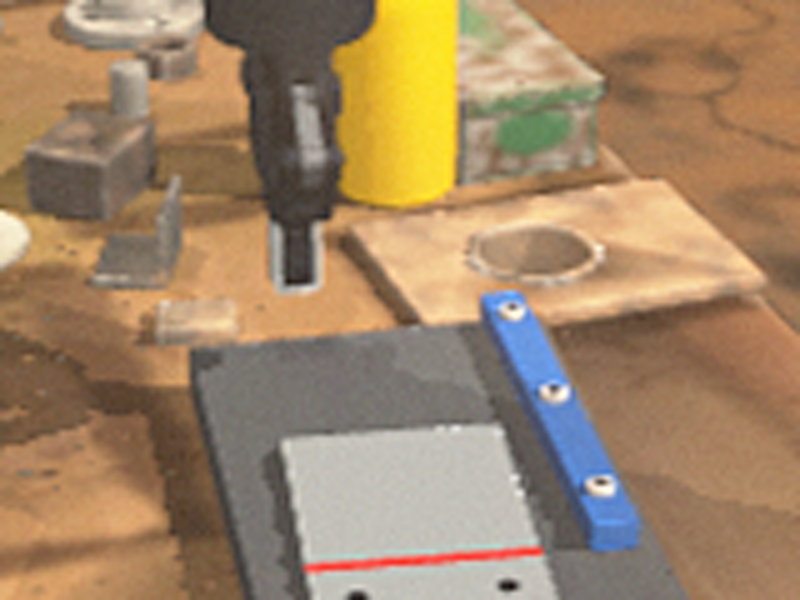

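The tip is now at side px (329,248). It's well clear above the block, because the block's far edge is at row ~256.

```bash
cat >> h.py <<'E'
def proj(n,X):
    c=bot.camera_info(n); R=np.array(c['orientation']); K=np.array([[c['fx'],0,c['cx']],[0,c['fy'],c['cy']],[0,0,1]])
    return np.round(cv2.projectPoints(np.float64(X),cv2.Rodrigues(R.T)[0],-R.T@np.array(c['origin']),K,np.float64(c['dist_coeffs']))[0].reshape(-1,2),1).tolist()
E
python3 - <<'E'
from h import *
e=np.array(bot.state()['ee_pos'])
for dz in(0,.02,.03,.04): print(dz,proj("side",[e+[0,0,dz]]))
# H2 offset
print("H2",proj("side",[e+[.018,.034,.008]]))
s0=np.array([.1817,.4922,.1964]); y=np.array([.346,.938,0])
for dz in(.0,.013,.03,.043): print("start",dz,proj("side",[s0+[0,0,dz]-y*.0425,s0+[0,0,dz]+y*.0425]))
t=bot.snapshot('top'); a=cv2.imread('pics/top0.png')[:,:,::-1]
print("top tcp",proj("top",[e,e+[0,0,.03],e+[0,0,.1]]))
d=np.abs(t.astype(int)-a).max(2)>40
d=cv2.morphologyEx(d.astype(np.uint8),cv2.MORPH_OPEN,np.ones((3,3)))
for r in range(255,320,4):
  x=np.where(d[r,300:400])[0]; print(r,(x.min()+300,x.max()+300) if len(x) else '',end=' ')
E
```

```text
0 [[328.4, 259.9]]
0.02 [[328.2, 252.2]]
0.03 [[328.1, 248.3]]
0.04 [[328.0, 244.4]]
H2 [[331.3, 249.3]]
start 0.0 [[195.2, 140.3], [202.7, 132.7]]
start 0.013 [[194.6, 135.9], [202.2, 128.6]]
start 0.03 [[193.9, 130.2], [201.5, 123.1]]
start 0.043 [[193.3, 125.9], [201.0, 118.9]]
top tcp [[338.5, 276.4], [339.6, 275.1], [342.4, 271.7]]
255 (np.int64(307), np.int64(399)) 259 (np.int64(304), np.int64(399)) 263 (np.int64(302), np.int64(399)) 267 (np.int64(300), np.int64(399)) 271 (np.int64(300), np.int64(399)) 275 (np.int64(300), np.int64(399)) 279 (np.int64(300), np.int64(399)) 283 (np.int64(300), np.int64(399)) 287 (np.int64(300), np.int64(399)) 291 (np.int64(300), np.int64(399)) 295 (np.int64(300), np.int64(399)) 299 (np.int64(300), np.int64(348)) 303 (np.int64(300), np.int64(394)) 307 (np.int64(300), np.int64(390)) 311 (np.int64(300), np.int64(393)) 315 (np.int64(300), np.int64(393)) 319 (np.int64(300), np.int64(394))
```

The start picture and this one both put the true fingertips 30 mm above the reported TCP. In the start picture, the 13 mm for the open fingers comes on top of that. So I'll aim for a reported z of about -1, which puts the tip at about 29 mm.

```bash
python3 -m creep '[[0,1.6,-3.7,0,0,0,0],[0,1.6,-3.7,0,0,0,0],[0,1.6,-3.7,0,0,0,0],[0,0,0,1.5,0,0,0],[0,0,0,1,0,0,0],[0,0,0,0.5,0,0,0],[0,0,0,0.2,0,0,0],[0,0,0,0,0,0,0],[0,0,0,0,0,0,0]]'; python3 -c "
from h import *
tgt(52,-74,-1)
e=np.array(bot.state()['ee_pos'])
im=bot.snapshot('side'); print(proj('side',[e+[0,0,.03]]))
g=im[255:300,:].astype(int)
x=int(round(proj('side',[e+[0,0,.03]])[0][0])); print(x,[(r,im[r,x-2:x+3].mean(0).astype(int).tolist()) for r in range(276,304,2)])"
```

```text
t: 5.85
ee_pos: [0.3398, -0.1984, 0.0013]
orientation: [[-0.99, 0.143, 0.0], [0.143, 0.99, -0.0], [-0.0, -0.0, -1.0]]
ft_force: [0.5, 0.3, -1.6]
gripper_width: 0.0
finger_force: 0.0
t 5.85 blk [ 50.9 -87.8] z 1.3 shift cm [-1.38 -0.11  0.23] rotvec [-0.     0.     0.001] F [ 0.5  0.3 -1.6] w 3.0265661491671476e-05
[[314.4, 287.2]]
314 [(276, [77, 74, 70]), (278, [80, 75, 73]), (280, [81, 77, 74]), (282, [82, 77, 74]), (284, [83, 79, 77]), (286, [147, 142, 137]), (288, [112, 105, 99]), (290, [90, 77, 68]), (292, [89, 77, 66]), (294, [87, 72, 60]), (296, [83, 68, 55]), (298, [99, 79, 60]), (300, [116, 90, 65]), (302, [120, 92, 64])]
```

```bash
python3 -m creep '[[0,-0.4,0,0.1,0,0,0],[0,-0.4,0,0,0,0,0],[0,-0.3,0,0,0,0,0],[0,-0.2,0,0,0,0,0],[0,-0.2,0,0,0,0,0],[0,-0.2,0,0,0,0,0],[0,-0.2,0,0,0,0,0],[0,-0.2,0,0,0,0,0],[0,-0.2,0,0,0,0,0],[0,-0.2,0,0,0,0,0],[0,-0.2,0,0,0,0,0],[0,0,0,0,0,0,0]]'; python3 -c "
from h import *
tgt(52,-52,-1)
r=look('side',W['side'])
for k in r: print(k,blk(rect(r[k])[0]))"
```

```text
t: 6.9
ee_pos: [0.3666, -0.2024, -0.0001]
orientation: [[-0.99, 0.143, 0.0], [0.143, 0.99, -0.0], [-0.0, -0.0, -1.0]]
ft_force: [0.5, 0.1, 0.2]
gripper_width: -0.0002
finger_force: 0.0
t 6.9 blk [ 51.  -60.8] z -0.1 shift cm [-0.88 -0.1   0.09] rotvec [-0.  0.  0.] F [0.5 0.1 0.2] w -0.00020497888564748485
side blue [ 491.7 -196.8] [223.1  22.3] 80.59
side red [ 399.  -280.4] [ 5.8 96.9] 78.4
side plate [ 404.4 -256.2] [159.7  96.2] 78.13
side dark [ 429.5 -165.5] [377.7 172.2] 81.42
blue [27.540217 62.261094]
red [123.591767 -17.461506]
plate [ 98.867467 -15.595206]
dark [ 5.503877 -3.789836]
```

```bash
sed -i 's/d@EX+15.6/d@EX-15.6/; s/EX\*(X-15.6)/EX*(X+15.6)/' h.py; python3 -c "
from h import *
tgt(50,-52,-1)
e=np.array(bot.state()['ee_pos']); print(np.array(proj('side',[e+[0,0,.03],e+[0,0,.025]])))
w=lambda X,Y,z:[*((P+EX*(X+15.6)+EY*(Y-55))/1000),z]
s=bot.snapshot('side'); cv2.imwrite('pics/p3.png',cv2.resize(s[230:330,280:410,::-1],None,fx=6,fy=6,interpolation=cv2.INTER_CUBIC))"
```

```text
t 6.95 blk [ 19.8 -61. ] z -0.1 shift cm [-0.9  -3.02  0.09] rotvec [-0.     0.     0.001] F [-0.5  0.   0.9] w -0.0002165932101891991
[[327.  286.5]
 [327.1 288.5]]
```

View pics/p3.png

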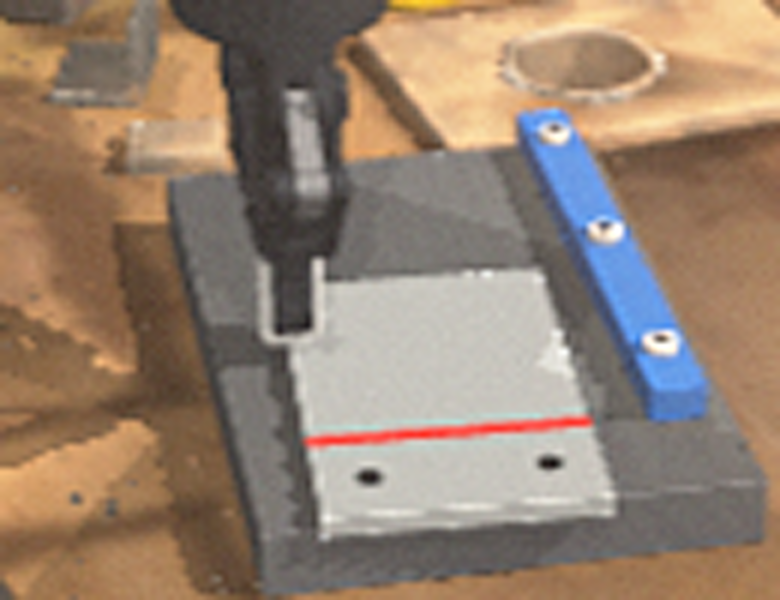

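The tip is at about px (329,287) and overlaps the plate top, with its shadow close below. It's still skimming just above the plate, since the row I measured was the finger's near face. I'll back off beside the plate and probe down for the block top by force.

```bash
python3 -m creep '[[0,1,0,0,0,0,0],[0,0.9,0,0,0,0,0],[0,0,0,0.3,0,0,0],[0,0,0,0.2,0,0,0],[0,0,0,0,0,0,0],[0,0,0,0,0,0,0]]' | sed -n 2p\;4p; for i in 1 2 3 4 5 6; do echo; done >/dev/null; python3 -m creep '[[0,0,0,0.1,0,0,0],[0,0,0,0.1,0,0,0],[0,0,0,0,0,0,0]]'| sed -n 2p\;4p;  python3 -m creep '[[0,0,0,0.1,0,0,0],[0,0,0,0,0,0,0]]'| sed -n 2p\;4p
```

```text
ee_pos: [0.3474, -0.1996, -0.0052]
ft_force: [0.0, 0.6, -0.3]
ee_pos: [0.3474, -0.1995, -0.0073]
ft_force: [0.1, 0.1, 0.0]
ee_pos: [0.3474, -0.1995, -0.0082]
ft_force: [0.2, 0.4, 0.5]
```

```bash
for k in 1; do python3 -m creep '[[0,0,0,0.1,0,0,0],[0,0,0,0.1,0,0,0],[0,0,0,0,0,0,0]]'| sed -n 2p\;4p; python3 -m creep '[[0,0,0,0.1,0,0,0],[0,0,0,0,0,0,0]]'| sed -n 2p\;4p; done
```

```text
ee_pos: [0.3475, -0.1996, -0.0094]
ft_force: [-4.7, 4.3, 21.5]
ee_pos: [0.3476, -0.1997, -0.0096]
ft_force: [-10.7, 8.1, 51.7]
```

Contact came at a reported z of -9.0 mm, so the true tip is 34 mm above the reported TCP. I'll raise to a tip height of about 28 mm and push toward the rail.

```bash
python3 -m creep '[[0,0,0,-0.5,0,0,0],[0,0,-2,0,0,0,0],[0,0,-1,0,0,0,0],[0,0,0,0,0,0,0],[0,-0.2,0,0,0,0,0],[0,-0.2,0,0,0,0,0],[0,-0.2,0,0,0,0,0],[0,-0.2,0,0,0,0,0],[0,-0.2,0,0,0,0,0],[0,-0.2,0,0,0,0,0],[0,-0.2,0,0,0,0,0],[0,-0.2,0,0,0,0,0],[0,-0.2,0,0,0,0,0],[0,0,0,0,0,0,0]]'; python3 -c "
from h import *
tgt(50,-52,-6)
r=look('side',W['side'])
for k in r: print(k,blk(rect(r[k])[0]))"
```

```text
t: 9.5
ee_pos: [0.3613, -0.232, -0.0061]
orientation: [[-0.99, 0.143, 0.0], [0.143, 0.99, -0.0], [-0.0, -0.0, -1.0]]
ft_force: [0.2, -0.2, 0.2]
gripper_width: 0.0004
finger_force: 0.1
t 9.5 blk [ 49.9 -61.7] z -6.1 shift cm [-0.97 -0.01 -0.01] rotvec [-0.     0.     0.001] F [ 0.2 -0.2  0.2] w 0.00039263113606079875
side blue [ 491.6 -196.8] [223.1  22.2] 80.59
side red [ 412.9 -283.5] [ 5.8 97.7] 77.87
side plate [ 416.4 -258.8] [160.7 100. ] 78.38
side dark [ 427.8 -163.6] [380.6 169.3] 81.58
blue [-3.645413 62.162134]
red [93.462097 -3.260596]
plate [68.516027 -3.346386]
dark [-27.332073  -5.745186]
```

```bash
python3 -m creep '[[0,-0.2,0,0,0,0,0],[0,-0.2,0,0,0,0,0],[0,-0.2,0,0,0,0,0],[0,-0.2,0,0,0,0,0],[0,-0.1,0,0,0,0,0],[0,0,0,0,0,0,0]]'| sed -n 2p\;4p;python3 -m creep '[[0,-0.1,0,0,0,0,0],[0,0,0,0,0,0,0]]'| sed -n 2p\;4p; python3 -c "
from h import *
tgt(50,-52,-6)
r=look('side',W['side'])
for k in r: print(k,blk(rect(r[k])[0]))"
```

```text
ee_pos: [0.3649, -0.2323, -0.0067]
ft_force: [-31.4, -4.1, 19.4]
ee_pos: [0.365, -0.2323, -0.0067]
ft_force: [-38.2, -3.8, 23.4]
t 10.2167 blk [ 49.7 -58.1] z -6.7 shift cm [-0.61 -0.03 -0.08] rotvec [-0.002 -0.012 -0.001] F [-38.2  -3.8  23.4] w 0.0004649694963524769
side blue [ 491.6 -196.6] [222.8  22. ] 80.59
side red [ 415.8 -284.1] [ 5.7 95.7] 77.86
side plate [ 420.2 -259.9] [160.5  97.7] 78.7
side dark [ 428.7 -164.2] [379.6 171.3] 81.58
blue [-3.843333 62.133394]
red [93.639127 -0.304536]
plate [69.058527  0.572164]
dark [-26.867643  -4.768326]
```

```bash
python3 -m creep '[[0,0.8,0,0,0,0,0],[0,0.8,0,0,0,0,0],[0,0,0,-4,0,0,0],[0,0,0,-4,0,0,0],[0,0,4.1,0,0,0,0],[0,0,4.1,0,0,0,0],[0,0,4.1,0,0,0,0],[0,0,4.1,0,0,0,0],[0,0,4.1,0,0,0,0],[0,0,4.1,0,0,0,0],[0,0,4.1,0,0,0,0]]'| sed -n 2p\;4p; python3 -c "
from h import *
tgt(50,-52,-6)
plate()"
```

```text
ee_pos: [0.3962, 0.0552, 0.0742]
ft_force: [1.2, -0.7, 0.5]
t 11.1833 blk [-239.3  -68.5] z 74.2 shift cm [ -1.63 -28.93   8.01] rotvec [0.    0.001 0.   ] F [ 1.2 -0.7  0.5] w -0.00030522766775021426
top blue [ 493.7 -180.7] [208.2  19.4] 81.71
top red [ 414.9 -280.3] [ 4.3 95.8] 78.55
top plate [ 431.4 -252.9] [149.5 117.5] 77.83
top dark [ 416.5 -188. ] [250.7 151.2] 81.24
plate [60.5 10.6]
red [90.  -1.7]
```

```bash
cat >> h.py <<'E'
def precise():
    im=bot.snapshot("top"); H,S,V=masks(im)
    pl=((S<45)&(V>165))
    # near edge (bottom) columns 385..420, left edge rows, red centroid rows
    red=((H<8)|(H>172))&(S>90)&(V>110)
    q=[]
    for r in range(225,320):
        x=np.where(red[r,395:450])[0]
        if len(x)>=2: wt=S[r,395:450][x]; q.append([(x*wt).sum()/wt.sum()+395,r])
    w=rays("top",q,.033)*1000; b=np.array([blk(a) for a in w]); m=b.mean(0)
    sl=np.polyfit(b[:,1],b[:,0],1)
    print("red mean",np.round((b.max(0)+b.min(0))/2,2),"skew deg",round(np.degrees(np.arctan(-sl[0])),2),"X at Y=4",round(np.polyval(sl,4),2),"Yrange",b[:,1].min().round(1),b[:,1].max().round(1))
    c0=int(np.mean([a[0] for a in q]))
    qn=[]; qf=[]
    for c in range(c0-40,c0-6,1):
        y=np.where(pl[262:320,c])[0]
        if len(y): qn.append([c,262+y.max()+.5])
        k=265
        while V[k-1,c]>165 and S[k-1,c]<45: k-=1
        qf.append([c,k-.5])
    for nm,a in(("near",qn),("far",qf)):
        b=np.array([blk(t) for t in rays("top",a,.033)*1000]); sl=np.polyfit(b[:,0],b[:,1],1)
        print(nm,"skew",round(np.degrees(np.arctan(sl[0])),2),"Y at X=20,85",np.round(np.polyval(sl,[20,85]),1),"res",(b[:,1]-np.polyval(sl,b[:,0])).std().round(2))
    return im
E
python3 - <<'E'
from h import *
im=precise()
for c in(350,365,395,405): print(c,[tuple(int(t) for t in im[r,c]) for r in range(228,256)])
E
```

```text
red mean [89.86 -0.92] skew deg -3.49 X at Y=4 90.25 Yrange -47.6 45.8
near skew -3.47 Y at X=20,85 [-45.2 -49.2] res 0.64
far skew -0.29 Y at X=20,85 [49.3 49. ] res 0.96
350 [(117, 134, 165), (96, 145, 208), (93, 146, 217), (90, 143, 215), (92, 145, 214), (91, 143, 214), (95, 146, 216), (93, 146, 217), (85, 131, 193), (70, 95, 131), (82, 88, 98), (99, 97, 96), (100, 99, 96), (97, 96, 94), (97, 95, 95), (101, 100, 98), (112, 114, 110), (124, 125, 121), (125, 125, 122), (127, 126, 124), (127, 127, 125), (125, 124, 122), (125, 124, 123), (129, 128, 126), (128, 127, 124), (127, 127, 122), (127, 127, 122), (126, 126, 124)]
365 [(128, 118, 107), (129, 127, 125), (122, 128, 137), (105, 136, 184), (94, 147, 219), (94, 146, 218), (93, 147, 216), (93, 145, 216), (93, 145, 217), (93, 146, 216), (92, 146, 218), (81, 125, 186), (75, 87, 110), (91, 94, 94), (99, 98, 96), (101, 98, 97), (97, 97, 94), (110, 108, 107), (126, 124, 122), (128, 128, 126), (127, 128, 124), (127, 126, 124), (127, 127, 124), (126, 125, 123), (126, 125, 123), (129, 128, 126), (128, 127, 124), (128, 127, 124)]
395 [(171, 1
[... 242 characters left out ...]
31), (102, 164, 233), (89, 140, 213), (81, 97, 129), (143, 145, 143), (210, 210, 201), (228, 228, 224), (228, 228, 224), (227, 228, 223), (227, 228, 222), (226, 227, 222), (226, 227, 223), (227, 227, 223), (226, 226, 222)]
405 [(170, 139, 107), (176, 145, 114), (176, 147, 116), (165, 135, 104), (164, 129, 103), (161, 129, 101), (152, 125, 103), (141, 130, 119), (142, 141, 136), (133, 139, 150), (112, 149, 205), (101, 161, 231), (102, 164, 232), (102, 164, 232), (101, 162, 232), (101, 162, 232), (102, 163, 233), (102, 164, 234), (86, 135, 204), (82, 93, 114), (125, 125, 121), (193, 194, 185), (226, 228, 221), (227, 228, 223), (227, 228, 222), (227, 228, 222), (227, 228, 222), (227, 228, 222)]
```

Run:
```python
from h import *
im=bot.snapshot("top"); g=im.min(2).astype(int)
for c in range(368,422,4):
    col=g[236:262,c]; i=np.where(col>170)[0]; 
    bl=[r for r in range(225,262) if im[r,c,2]>im[r,c,0]+35]
    print(c,'blue',bl[:1],bl[-1:],'first plate',(i[i>=0].min()+236) if len(i) else None, col[-16:].tolist())
cv2.imwrite('pics/p4.png',cv2.resize(im[218:322,310:450,::-1],None,fx=5.5,fy=5.5,interpolation=cv2.INTER_CUBIC))
```

```text
368 blue [231] [240] first plate None [95, 109, 125, 127, 127, 124, 124, 125, 125, 125, 126, 125, 123, 123, 125, 125]
372 blue [232] [241] first plate None [97, 111, 126, 125, 126, 126, 124, 125, 125, 126, 126, 125, 124, 122, 125, 125]
376 blue [233] [241] first plate 238 [89, 92, 93, 93, 94, 98, 102, 103, 106, 127, 165, 190, 198, 199, 194, 202]
380 blue [233] [242] first plate 245 [204, 206, 205, 205, 205, 202, 203, 204, 202, 203, 203, 202, 203, 205, 205, 204]
384 blue [234] [243] first plate 245 [203, 205, 205, 204, 204, 204, 203, 203, 203, 203, 202, 203, 202, 202, 204, 203]
388 blue [235] [261] first plate 246 [175, 202, 206, 207, 205, 206, 205, 205, 205, 211, 217, 220, 220, 220, 220, 220]
392 blue [235] [261] first plate 246 [175, 210, 222, 223, 223, 224, 222, 222, 222, 221, 222, 221, 223, 221, 223, 222]
396 blue [236] [261] first plate 247 [125, 188, 224, 223, 222, 223, 223, 222, 222, 222, 221, 222, 222, 222, 222, 222]
400 blue [237] [261] first plate 248 [85, 133, 188, 219, 224, 222, 222, 222, 223, 223, 221, 222, 222, 222, 222, 222]
404 blue [237] [261] first plate 249 [83, 88, 139, 199, 222, 223, 222, 222, 221, 222, 222, 222, 222, 222, 223, 222]
408 blue [238] [261] first plate 250 [82, 75, 96, 170, 223, 223, 222, 222, 222, 221, 222, 223, 222, 222, 222, 221]
412 blue [239] [261] first plate 240 [124, 87, 77, 108, 177, 224, 223, 222, 222, 222, 222, 222, 222, 221, 220, 221]
416 blue [240] [261] first plate 251 [102, 101, 87, 81, 108, 175, 224, 224, 222, 222, 222, 221, 222, 222, 221, 221]
420 blue [240] [261] first plate 252 [104, 102, 92, 90, 120, 132, 180, 225, 224, 224, 223, 225, 224, 223, 224, 223]<stdin>:5: RuntimeWarning: overflow encountered in scalar add
```

View pics/p4.png

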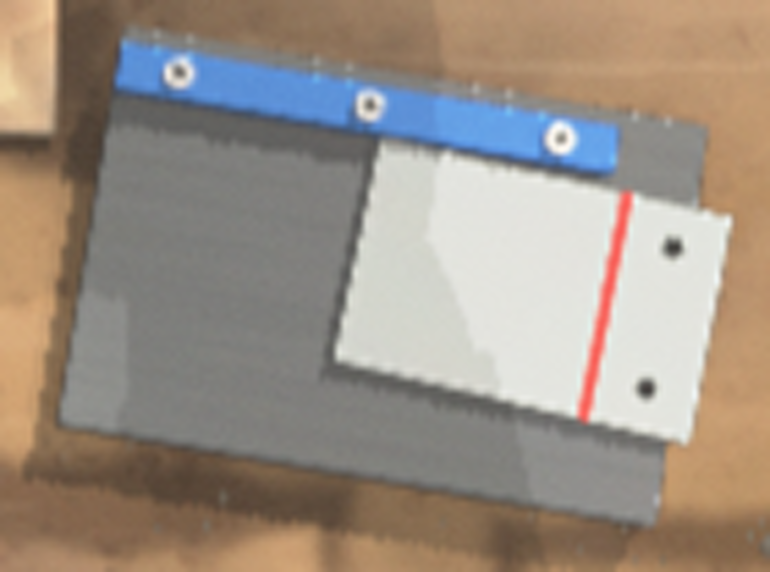

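The corner at px (378,244) touches the rail and the 3° skew remains, so I'll push farther right, past the plate's centre, to swing it flush, and read the moment.

```bash
python3 -m creep '[[0,0.35,-4.1,0,0,0,0],[0,0.35,-4.1,0,0,0,0],[0,0,-4.1,0,0,0,0],[0,0,-4.1,0,0,0,0],[0,0,-4.1,0,0,0,0],[0,0,-4.1,0,0,0,0],[0,0,-4.1,0,0,0,0],[0,0,-4.1,0,0,0,0],[0,0,0,4,0,0,0],[0,0,0,3,0,0,0],[0,0,0,0.8,0,0,0],[0,0,0,0,0,0,0],[0,0,0,0,0,0,0]]'|sed -n 2p\;4p;python3 -c "
from h import *
tgt(95,-60,-4)"
```

```text
ee_pos: [0.3419, -0.2708, -0.0033]
ft_force: [-0.1, -0.2, 0.6]
t 12.4167 blk [ 91.1 -75.3] z -3.3 shift cm [-1.53 -0.39  0.07] rotvec [ 0. -0. -0.] F [-0.1 -0.2  0.6] w -4.0660164250886926e-05
```

```bash
S='import h,numpy as np
s=h.bot.state(); print("F",np.round(s["ft_force"],1),"T",np.round(s["ft_torque"],2)); h.tgt(95,-52,-4)'
python3 -m creep '[[0,-0.4,0,0.1,0,0,0],[0,-0.4,0,0,0,0,0],[0,-0.3,0,0,0,0,0],[0,-0.2,0,0,0,0,0],[0,-0.2,0,0,0,0,0],[0,-0.2,0,0,0,0,0],[0,-0.2,0,0,0,0,0],[0,0,0,0,0,0,0]]'|sed -n 2p; python3 -c "$S"; python3 -m creep '[[0,-0.2,0,0,0,0,0],[0,0,0,0,0,0,0]]'|sed -n 4p;python3 -c "$S"; python3 -m creep '[[0,-0.2,0,0,0,0,0],[0,0,0,0,0,0,0]]'|sed -n 4p;python3 -c "$S
h.plate()
r=h.look('side',h.W['side'])"
```

```text
ee_pos: [0.3613, -0.2733, -0.0051]
F [-1.6 -0.4  0.1] T [-0.09  0.18 -0.02]
t 13.0833 blk [ 90.8 -55.8] z -5.1 shift cm [-0.38 -0.42 -0.11] rotvec [-0.     0.     0.001] F [-1.6 -0.4  0.1] w -0.00016867560852802324
ft_force: [-6.4, -0.7, 3.4]
F [-6.4 -0.7  3.4] T [-0.25  1.24 -0.  ]
t 13.25 blk [ 90.7 -54.8] z -5.3 shift cm [-0.28 -0.43 -0.13] rotvec [-0.    -0.002  0.   ] F [-6.4 -0.7  3.4] w 0.00023580176875162331
ft_force: [-17.8, -1.4, 10.0]
F [-17.8  -1.4  10. ] T [-0.42  3.43 -0.04]
t 13.4167 blk [ 90.6 -54.6] z -5.4 shift cm [-0.26 -0.44 -0.15] rotvec [-0.001 -0.005 -0.   ] F [-17.8  -1.4  10. ] w 6.075299584850373e-06
top blue [ 493.7 -180.5] [207.9  19.6] 81.71
top red [ 436.2 -281.2] [ 4.5 65.2] 81.25
top plate [ 426.3 -249.1] [151.   94.5] 83.59
top dark [ 394.6 -193.6] [325.6 204.5] 83.73
plate [57.5  5.1]
red [87.8 19.5]
side blue [ 490.7 -196.4] [222.8  22.7] 81.11
side red [ 422.3 -283.2] [ 6.4 92.8] 82.49
side plate [ 428.4 -243.3] [190.8  97. ] 81.59
side dark [ 427.6 -164.9] [377.4 169.3] 81.58
```

Red line now at 81.25° against the rail's 81.7°, so the plate is flush. Next is the push along x from the left end.

```bash
python3 -m creep '[[0,1.2,0,0,0,0,0],[0,1.2,0,0,0,0,0],[0,0,0,-4,0,0,0],[0,0,0,-2,0,0,0],[0,-1.9,3.5,0,0,0,0],[0,-1.9,3.5,0,0,0,0],[0,-1.9,3.5,0,0,0,0],[0,-1.9,3.5,0,0,0,0],[0,0,0.5,0,0,0,0],[0,0,0,0,0,0,0]]'|sed -n 4p;python3 -c "
from h import *
tgt(-50,4,-5); precise()"
```

```text
ft_force: [0.1, 0.7, -0.4]
t 14.35 blk [-56.1  -0.3] z 54.8 shift cm [-0.43 -0.62  5.98] rotvec [0.001 0.    0.004] F [ 0.1  0.7 -0.4] w 1.1473045934260085e-05Traceback (most recent call last):
  File "<string>", line 3, in <module>
    tgt(-50,4,-5); precise()
                   ~~~~~~~^^
  File "h.py", line 53, in precise
    w=rays("top",q,.033)*1000; b=np.array([blk(a) for a in w]); m=b.mean(0)
      ~~~~^^^^^^^^^^^^^^
  File "h.py", line 5, in rays
    u=cv2.undistortPoints(np.float64(px).reshape(-1,1,2),K,np.float64(c['dist_coeffs'])).reshape(-1,2)
      ~~~~~~~~~~~~~~~~~~~^^^^^^^^^^^^^^^^^^^^^^^^^^^^^^^^^^^^^^^^^^^^^^^^^^^^^^^^^^^^^^^
cv2.error: OpenCV(4.12.0) /io/opencv/modules/calib3d/src/undistort.dispatch.cpp:347: error: (-215:Assertion failed) CV_IS_MAT(_src) && CV_IS_MAT(_dst) && (_src->rows == 1 || _src->cols == 1) && (_dst->rows == 1 || _dst->cols == 1) && _src->cols + _src->rows - 1 == _dst->rows + _dst->cols - 1 && (CV_MAT_TYPE(_src->type) == CV_32FC2 || CV_MAT_TYPE(_src->type) == CV_64FC2) && (CV_MAT_TYPE(_dst->type) == CV_32FC2 || CV_MAT_TYPE(_dst->type) == CV_64FC2) in function 'cvUndistortPointsInternal'
```

```bash
python3 -m creep '[[0,-0.4,0,4,0,0,0],[0,0,0,1.5,0,0,0],[0,0,0,0.4,0,0,0],[0,0,-0.6,0,0,0,-0.004],[0,0,-0.6,0,0,0,0],[0,0,-0.5,0,0,0,0],[0,0,-0.4,0,0,0,0],[0,0,-0.3,0,0,0,0],[0,0,-0.3,0,0,0,0],[0,0,-0.3,0,0,0,0],[0,0,-0.3,0,0,0,0],[0,0,-0.3,0,0,0,0],[0,0,0,0,0,0,0]]'|sed -n 2p\;4p;python3 -c "
from h import *
tgt(-50,4,-5); r=look('side',W['side'])
for k in ('red','plate'): print(k,blk(rect(r[k])[0]))"
```

```text
ee_pos: [0.4361, -0.1743, -0.0041]
ft_force: [-0.3, 0.8, 0.5]
t 15.4833 blk [-17.9   4. ] z -4.1 shift cm [-0.02  3.21  0.09] rotvec [0.    0.    0.004] F [-0.3  0.8  0.5] w 0.000489278301219016
side blue [ 492.2 -197.1] [222.7  19.7] 81.05
side red [ 421.  -285.8] [ 5.8 94.7] 81.74
side plate [ 424.6 -261.3] [159.8  96.3] 82.21
side dark [ 427.  -172.2] [362.9 173.5] 82.13
red [94.574207  5.085674]
plate [69.811687  5.127584]
```

```bash
python3 -m creep '[[0,0,-0.3,0,0,0,0],[0,0,-0.3,0,0,0,0],[0,0,-0.3,0,0,0,0],[0,0,-0.3,0,0,0,0],[0,0,-0.3,0,0,0,0],[0,0,-0.3,0,0,0,0],[0,0,-0.3,0,0,0,0],[0,0,-0.3,0,0,0,0],[0,0,-0.3,0,0,0,0],[0,0,-0.2,0,0,0,0],[0,0,0,0,0,0,0]]'|sed -n 2p\;4p;python3 -c "
from h import *
tgt(-50,4,-5); W['side']=(300,240,130,120); r=look('side',W['side'])
for k in ('red','plate'): print(k,blk(rect(r[k])[0]))"
python3 -m creep '[[0,0,1,0,0,0,0],[0,0,0,-4,0,0,0],[0,0,0,-2,0,0,0],[0,0,4.1,0,0,0,0],[0,0,4.1,0,0,0,0],[0,0,4.1,0,0,0,0],[0,0,4.1,0,0,0,0],[0,0,4.1,0,0,0,0],[0,0,4.1,0,0,0,0]]'|sed -n 2p\;4p;python3 -c "
from h import *
precise(); W['top']=(310,215,155,120); plate()"
```

```text
ee_pos: [0.4319, -0.2031, -0.0041]
ft_force: [-0.3, -0.5, -0.7]
t 16.45 blk [11.2  4. ] z -4.1 shift cm [-0.02  6.12  0.08] rotvec [-0.    -0.     0.004] F [-0.3 -0.5 -0.7] w -0.00011758800671340223
side blue [ 492.2 -197.1] [222.7  19.6] 81.05
side red [ 416.9 -314.8] [ 5.7 95. ] 81.88
side plate [ 420.6 -290. ] [159.5  96.5] 81.63
side dark [ 412.4 -171.5] [372.8 151.8] 75.24
red [123.861777   5.195614]
plate [98.788007  5.293374]
ee_pos: [0.4675, 0.0534, 0.0561]
ft_force: [0.9, -0.2, 0.3]
red mean [119.96   4.35] skew deg 0.12 X at Y=4 119.78 Yrange -44.1 52.8
near skew -0.42 Y at X=20,85 [-42.9 -43.4] res 0.64
far skew 1.43 Y at X=20,85 [50.7 52.3] res 1.23
top blue [ 493.8 -180.5] [207.9  19.3] 81.76
top red [ 416.8 -310.7] [ 4.7 97. ] 81.71
top plate [ 429.3 -282. ] [149.3 112.8] 81.62
top dark [ 416.  -188.5] [252.4 151.3] 81.05
plate [89.6 12.8]
red [119.8   4.5]
```

Run:
```python
from h import *
im=bot.snapshot("top"); H,S,V=masks(im); e=[]
for r in [*range(243,258),*range(309,313)]:
    a,b=(428,446) if r<300 else (420,440)
    row=S[r,a:b]; j=np.where(row>60)[0].min(); e.append([a+j-1+(60-row[j-1])/(row[j]-row[j-1]),r])
print("edge X top",np.round([blk(t)[0] for t in rays("top",e,.025)*1000],1))
im=bot.snapshot("side"); g=cv2.GaussianBlur(im.mean(2).astype(np.float32),(0,0),.7)
# side: columns right of the plate; find row of strongest downward brightness change near predicted edge
w=lambda X,Y,z:[*((P+EX*(X+15.6)+EY*(Y-55))/1000),z]
out=[]
for Y in range(59,78,3):
    q=proj("side",[w(125,Y,.025)])[0]; c=int(round(q[0])); r0=int(round(q[1])); pr=g[r0-7:r0+8,c]; 
    k=np.abs(np.diff(pr)).argmax(); k=np.diff(pr)[3:11].argmin()+3; out.append(np.round(blk(rays("side",[[c,r0-7+k+.5]],.025)[0]*1000),1).tolist())
    print(pr.astype(int))
print("edge side",out)
red=look("side",(300,240,130,120))["red"]; print("red side",blk(rect(red)[0]))
```

```text
edge X top [124.6 124.5 124.6 124.7 124.8 124.8 124.8 124.6 124.3 118.6 118.9 118.8
 118.3 118.4 118.7 125.2 124.9 124.8 124.4]
[128 128 129 129 128 130 134 147 158 174 185 203 212 216 217]
[129 129 128 129 129 128 128 127 121 110 105 111 130 155 181]
[129 129 128 128 129 129 129 129 126 116 107 104 103 104 111]
[133 133 132 132 130 128 129 129 127 113 105 104 104 105 105]
[132 132 133 132 131 130 130 131 130 113 104 103 103 105 106]
[132 129 124 128 131 132 133 134 134 115 106 105 104 104 104]
[130 129 124 128 130 130 131 133 132 115 107 103 102 104 104]
edge side [[114.0, 61.5], [131.9, 60.6], [128.9, 63.5], [129.7, 67.4], [130.1, 69.3], [130.8, 73.2], [131.2, 75.1]]
side blue [ 490.6 -208.4] [199.8  19.7] 80.91
side red [ 416.9 -314.8] [ 5.7 95. ] 81.88
side plate [ 420.7 -290. ] [158.8  96.8] 81.63
side dark [ 412.  -201.8] [300.6 148.4] 81.42
red side [123.861777   5.195614]
```

```bash
python3 -m creep '[[0,0,-4.1,0,0,0,0],[0,0,-4.1,0,0,0,0],[0,0,-4.1,0,0,0,0],[0,0,-4.1,0,0,0,0],[0,0,-4.1,0,0,0,0],[0,0,-3.8,0,0,0,0],[0,0,0,4,0,0,0],[0,0,0,2,0,0,0],[0,0,0,0,0,0,0],[0,0,0,0,0,0,0]]'|sed -n 2p\;4p;python3 -c "
from h import *
tgt(16,4,-5)"
```

```text
ee_pos: [0.4327, -0.1903, -0.0042]
ft_force: [-1.0, -0.2, 0.2]
t 18.3333 blk [-1.6  2.9] z -4.2 shift cm [-0.1  -1.76  0.07] rotvec [ 0.001 -0.002  0.002] F [-1.  -0.2  0.2] w -0.00047169090830100063
```

```bash
python3 -m creep '[[0,0,-0.4,0,0,0,0],[0,0,-0.4,0,0,0,0],[0,0,-0.3,0,0,0,0],[0,0,-0.2,0,0,0,0],[0,0,-0.2,0,0,0,0],[0,0,-0.2,0,0,0,0],[0,0,-0.1,0,0,0,0],[0,0,0,0,0,0,0],[0,0,0,0,0,0,0]]'|sed -n 2p\;4p;python3 -c "
from h import *
tgt(16,4,-5)"
python3 -m creep '[[0,0,1,0,0,0,0],[0,0,0,-4,0,0,0],[0,0,0,-2,0,0,0],[0,0,4.1,0,0,0,0],[0,0,4.1,0,0,0,0],[0,0,4.1,0,0,0,0],[0,0,4.1,0,0,0,0],[0,0,4.1,0,0,0,0],[0,0,4.1,0,0,0,0]]'|sed -n 2p\;4p;python3 -c "
from h import *
precise(); W['top']=(310,215,155,120); r=plate(); 
im=bot.snapshot('top'); 
for c in(386,392,398,404,410,414): print(c,[(int(im[r,c,0]),int(im[r,c,2])) for r in range(242,254)])"
```

```text
ee_pos: [0.4313, -0.2078, -0.0041]
ft_force: [0.3, -0.0, 0.5]
t 19.0833 blk [15.9  4.1] z -4.1 shift cm [ 0.01 -0.01  0.09] rotvec [-0.    -0.     0.004] F [ 0.3 -0.   0.5] w -8.407553663830157e-05
ee_pos: [0.4666, 0.0483, 0.056]
ft_force: [0.1, -1.3, 0.8]
red mean [124.35   5.11] skew deg 0.23 X at Y=4 124.36 Yrange -43.4 53.6
near skew -0.15 Y at X=20,85 [-43.3 -43.5] res 0.64
far skew 2.41 Y at X=20,85 [50.  52.8] res 1.19
top blue [ 493.7 -180.7] [208.2  19.4] 81.76
top red [ 416.7 -315.4] [ 4.5 97.4] 81.96
top plate [ 428.6 -286.6] [149.3 113.1] 81.85
top dark [ 416.1 -188.7] [251.7 152.7] 81.39
plate [94.3 12.7]
red [124.5   5.1]
386 [(88, 205), (74, 158), (82, 105), (100, 97), (101, 96), (100, 97), (99, 98), (111, 108), (127, 123), (128, 125), (127, 124), (130, 126)]
392 [(99, 229), (92, 221), (75, 163), (96, 112), (132, 127), (165, 160), (202, 195), (211, 205), (210, 203), (207, 201), (199, 193), (201, 195)]
398 [(101, 232), (102, 232), (95, 228), (89, 189), (135, 144), (187, 178), (213, 206), (226, 221), (228, 223), (222, 218), (213, 208), (213, 206)]
404 [(101, 233), (104, 234), (101, 233), (99, 231), (90, 192), (136, 143), (187, 177), (215, 206), (228, 223), (228, 222), (227, 222), (227, 222)]
410 [(247, 237), (245, 235), (246, 236), (195, 212), (95, 190), (81, 166), (136, 142), (200, 192), (225, 220), (228, 223), (228, 223), (226, 222)]
414 [(190, 238), (205, 240), (176, 239), (123, 236), (102, 235), (93, 220), (109, 162), (157, 157), (205, 198), (226, 221), (228, 224), (228, 222)]
```

Run:
```python
from h import *
r=look("side",(300,240,130,120)); print("red side",blk(rect(r["red"])[0]))
im=bot.snapshot("side"); g=cv2.GaussianBlur(im.mean(2).astype(np.float32),(0,0),.5)
# side: edge line right of plate, extrapolated; red-line pixel centre
w=lambda X,Y,z:[*((P+EX*(X+15.6)+EY*(Y-55))/1000),z]
pts=[]
for c in range(386,406):
    seg=g[290:335,c]; d=np.diff(seg); cand=[k for k in range(len(d)-1) if d[k]+d[k+1]<-18 and 100<seg[k+2]<112 and seg[k-1]>124 and seg[k-1]<138]
    if cand: k=cand[0]; pts.append([c,290+k+1])
print(pts)
if pts: print("edge",np.round([blk(t) for t in rays("side",pts,.025)*1000],1).tolist())
```

```text
side blue [ 490.6 -208.2] [199.5  19.6] 80.91
side red [ 416.4 -319.3] [ 5.7 96.6] 81.83
side plate [ 419.8 -294.8] [158.7  96.7] 82.1
side dark [ 412.  -201.8] [300.6 148.4] 81.42
red side [128.386827   5.347464]
[[397, 311], [398, 311], [399, 311], [400, 310], [401, 310], [402, 310], [403, 311], [404, 311], [405, 311]]
edge [[130.2, 61.1], [130.6, 63.0], [131.0, 64.9], [128.0, 67.9], [128.3, 69.8], [128.7, 71.7], [132.5, 72.7], [132.9, 74.6], [133.3, 76.5]]
```

```bash
python3 -m creep '[[0,0,0,-2,0,0,0],[0,0,0,0,0,0,0],[0,0,0,0,0,0,0]]'|sed -n 1p\;4p; python3 -c "
from h import *
print(bot.close_job())"
```

```text
t: 20.33
ft_force: [0.3, -0.4, -0.4]
the job is handed in; nothing more can be done
None
```

I handed the job in at about 20 s with the plate flush along the rail (skew about 0.2°) and the red line about 0.3 mm short of the bending edge in the top view (a rough side-view check suggests 1–2 mm); it was moved by fingertip pushes only, the arm ended clear of it, and I kept clear of the loose items but did not re-check them at the end.

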